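# Snug up the brass gearbox plug

## Robot

A 6-joint arm with a two-finger parallel gripper is mounted at the origin on the work surface. World frame = base frame: x ahead of the robot, y to its left, z up, the work surface at z = 0. Lengths are in m, angles in degrees, forces in N, time in s.
With the tool pointing down it reaches from about 0.325 to 0.875 m from the base axis. Payload 4.4 kg.
Tool frame: the origin (TCP) lies between the finger pads; the fingertips stand 22 mm ahead of it and the grasp point (between the pads) lies 3 mm ahead of it; z points along the fingers, y is the direction in which the jaws open and shut (so a half turn about z gives the same grasp; the last joint's range is limited). The gripper opens to 85 mm and grips with 20 to 120 N. Pads are 22 mm wide; open, the fingers measure 114 mm over their backs; the gripper's body (76 mm by 85 mm) begins 54 mm behind the grasp point. The pads swing forward as they close: fully open they stand 13 mm farther back than shut.
Start: joints at [-74.284, 11.837, 88.321, -0, 79.842, -8.623], TCP at [0.237, -0.524, 0.253] pointing down, gripper open.
Joint ranges: [-156.59, 156.59], [-49.26, 127.26], [12.9, 141.05], [-63.56, 243.56], [4.71, 150.69], [-161.64, 161.64]. Speed limits (degrees/s): [159.86, 159.86, 180, 180, 180, 180].

## Interface

Orientations are given as a 3x3 rotation matrix whose columns are the frame's x, y, z axes.
In Python, from bench import get_state, camera, close_job gives the robot as it stands. The module is installed in compiled form; this text tells all that it offers.
- The arm moves only by the tool send_rows, never from a script. Its argument "steps" is a list of rows, each an object with "hand": the finger opening in cm, from 0 to 8.54; "offset": the shift along the world's x, y, z in cm, a list of three; "twist": the turn, a rotation vector about the world's x, y, z in rad, a list of three. A call has 1 to 5 rows; each row shifts and turns the commanded pose from where the row before left it; what a row does not reach is not made up. A row lasts 1/8 s, in which the tool goes at most 62.5 mm and 10.7 degrees, less where a joint would pass 70% of its speed; a pose out of reach is approached as far as the arm can. A call is refused whole if a number of a shift passes 6.25 or a number of a turn 0.188, either way. A call with a gripper value outside its range is refused whole. The fingers move at their own pace and stop on an object; "squeeze" is the grip in N (left out, the last holds). Time passes only in rows, so rows that do not move let the fingers close. It gives the time, the measured TCP pose, the force and the opening at its end, in the units of the state.
- get_state(): the state, without advancing time (a new reading comes with each control period).
- camera(name): name is "scene" or "top" or "wrist"; returns a dict with "frame" (420x560x3 uint8, red, green, blue), "depth" (420x560 float32, m along the optical axis (not along the pixel's ray), 0 where there is no reading), "K" (3x3 intrinsics, pixels), "extrinsics" (4x4, takes a point from camera to world coordinates). Camera axes: x right, y up, looking along -z (the intrinsics and any distortion apply to the point x, -y, -z); pixel columns grow to the right and rows downward; lengths in m; the calibration is good to about 2 mm. A picture is of the moment at which its call begins.
- close_job(): hands the job in, once; it reports no verdict.
The state is a dict: "time": time; "qpos": joint angles; "dq": joint speeds; "effort": joint torques, N m; "eef_pos": TCP position; "orientation": TCP orientation; "contact_force": force on the tool from outside, world axes, zero at the start; "moment": the same for the moment, N m; "opening": finger opening in m.
Only numpy, scipy, OpenCV 4.12 (cv2) and the standard library are available. Lean on these libraries where they do the work, as an engineer would, in place of code of your own. Each camera call takes 0.05 s, during which the arm holds its last target. There are 200 camera calls.

## Task

Tighten the brass wing plug on top of the green gearbox: turn it clockwise (seen from above) until its tapered thread goes snug, but do not force it further, then let go. Leave the dark steel wing plug beside it as it is, and do not shift the glass jar.

Things in the scene. Friction and masses are not known exactly. Their poses are not given: they have to be found in the camera images.
- plug: Brass tapered plug, upright in a boss on the green gearbox (190 x 290, 90 high). Origin: on its axis, at the boss's top (about 102 mm above bench); z up. Wing: 46 mm along x, 12 thick (y), 5 to 46 mm above origin, collar 25 mm wide below: pinch it across y, tips 9 mm above origin. Clockwise it turns freely for 0.2 to 1.0 rad, not to be told from its angle, then bites. It does not rise or sink.
- taper (a joint): How far the taper has bitten, rad: 0 while free, growing clockwise; it stays when let go (the wing springs back some 0.1). Turning torque: 0.03 N m free, 0.25 at first bite, then 0.3 more per rad; about 0.1 less is felt standing still. Snug is 0.15 to 0.75 rad, best 0.4: some 0.5 rad of turning past the point where it first stiffens; 0.9 (0.52 N m) is overtightened.
- vent (a joint): Turn in rad (clockwise positive, 0 at start) of the dark steel wing plug of the same shape in the other boss, 130 mm from the brass one. It turns easily (0.06 N m); leave it alone.
- jar: Glass jar with a steel lid, 68 mm wide, 100 high, standing on the bench at one end of the gearbox. Origin: centre of its underside. A red oil can with a thin spout, 64 mm wide, 120 high, stands at the other end; a spanner lies beyond.
Mind the look-alikes: they are no part of the job. What is shaped like the jar but brown or pink is not meant.

How it is judged (in metres and radians):
At the end, for the whole second after the job is handed in: The brass plug is snug and at rest: its taper has bitten by 0.15 to 0.75 rad; the jar stands still (value of joint taper between 0.15 and 0.75 rad and linear speed of jar below 0.02 m/s and angular speed of plug below 0.1 rad/s); the robot touches nothing.
It fails at once if the brass plug is overtightened (more than 0.9 rad of bite) (value of joint taper above 0.9 rad).
It fails at once if the dark steel plug is turned by more than 0.2 rad (value of joint vent above 0.2 rad or value of joint vent below -0.2 rad).
It fails at once if the jar is shifted by more than 30 mm or knocked over (distance of jar from where it was at the start of the episode above 0.03 m or angle between jar's own z axis and vertical above 0.5 rad).
It also fails if it takes over 38 s, if anything falls off the work surface, if the arm or the gripper's body presses on something with over 40 N, if the wrist force passes 120 N, or if a joint passes its speed limit or range.

## Working session

There is one attempt and no reset: what is moved stays moved. The work goes in short steps, Python scripts to look and compute and a tool call to move; the robot and the scene stay as the last step left them, time stands still between calls to the robot, and variables do not carry over. Pictures are saved under pics/ and viewed, about 8 in all and at most 12, crops included, and the job is handed in when it is done.

Besides the shell and the picture viewer there is one more tool, called after ">>>" in YAML: its name, and indented under it one key for each argument. send_rows: Moves the arm, as the interface text tells. Its arguments: {"type":"object","properties":{"steps":{"type":"array","items":{"type":"object","properties":{"hand":{"type":"number"},"offset":{"type":"array","items":{"type":"number"}},"twist":{"type":"array","items":{"type":"number"}}}}},"squeeze":{"type":"number"}},"required":["steps"]}

```bash
mkdir -p pics
python3 - <<'E'
from bench import get_state,camera
import numpy as np,cv2
s=get_state();print({k:np.round(v,3).tolist() for k,v in s.items()})
for n in("top","scene"):
    c=camera(n);np.savez(n+"0.npz",**c);cv2.imwrite(f"pics/{n}0.png",c["frame"][:,:,::-1])
    print(n,c["K"].round(1).tolist(),c["extrinsics"].round(3).tolist())
E
```

```text
{'time': 0.0, 'qpos': [-74.284, 11.885, 88.404, -0.002, 79.842, -8.625], 'dq': [0.106, -0.077, -0.084, 0.019, -0.044, -0.036], 'effort': [-0.0, -38.303, -29.16, -0.0, 0.01, -0.0], 'eef_pos': [0.237, -0.523, 0.252], 'orientation': [[0.911, 0.412, -0.001], [0.412, -0.911, 0.002], [0.0, -0.002, -1.0]], 'contact_force': [-0.328, -0.144, -0.618], 'moment': [-0.012, 0.033, 0.014], 'opening': 0.086}
top [[395.5, 0.0, 281.7], [0.0, 395.5, 209.1], [0.0, 0.0, 1.0]] [[0.017, 0.985, -0.173, 0.378], [-1.0, 0.017, -0.002, -0.1], [0.001, 0.173, 0.985, 0.988], [0.0, 0.0, 0.0, 1.0]]
scene [[466.8, 0.0, 285.6], [0.0, 466.8, 216.8], [0.0, 0.0, 1.0]] [[-0.624, -0.474, 0.621, 1.168], [0.781, -0.38, 0.495, 0.388], [0.001, 0.795, 0.607, 0.723], [0.0, 0.0, 0.0, 1.0]]
```

View pics/top0.png

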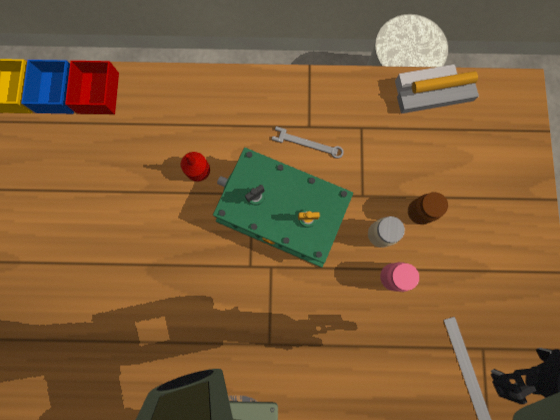

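View pics/scene0.png

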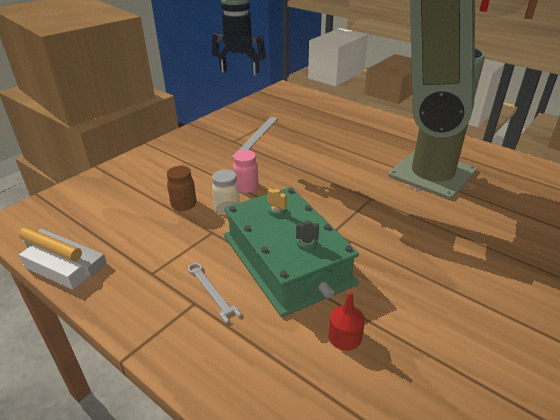

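The top view shows the brass wing at about (308,216), the dark wing at (255,193), and the jar at (388,231). Next I measure them from depth and colour.

```bash
cat > h.py <<'E'
import numpy as np,cv2
def cloud(c):
    K,E,d=c["K"],c["extrinsics"],c["depth"]
    v,u=np.mgrid[:d.shape[0],:d.shape[1]]
    p=np.stack([(u-K[0,2])/K[0,0]*d,-(v-K[1,2])/K[1,1]*d,-d],-1)
    return p@E[:3,:3].T+E[:3,3]
def brass(c):
    h=cv2.cvtColor(c["frame"],cv2.COLOR_RGB2HSV)
    return (h[...,0]>12)&(h[...,0]<28)&(h[...,1]>140)&(h[...,2]>110)&(c["depth"]>0)
def rect(p):
    (x,y),(w,h),a=cv2.minAreaRect((p[:,:2]*1000).astype(np.float32))
    if w<h: w,h,a=h,w,a+90
    return np.round([x,y,w,h,(a+90)%180-90],1)
E
python3 - <<'E'
from h import *
for n in("top","scene"):
    c=dict(np.load(n+"0.npz"));P=cloud(c);m=brass(c)
    B=m&(P[...,2]>.1)&(P[...,2]<.16)&(abs(P[...,0]-.45)<.25)&(abs(P[...,1]+.1)<.3)
    T=B&(P[...,2]>.138)
    print(n,"brass",B.sum(),T.sum(),P[B].min(0).round(3),P[B].max(0).round(3),rect(P[B]),rect(P[T]),P[T].mean(0).round(4))
    h=cv2.cvtColor(c["frame"],cv2.COLOR_RGB2HSV)
    D=(P[...,2]>.135)&(P[...,2]<.16)&(h[...,2]<110)&(np.hypot(P[...,0]-P[T][:,0].mean(),P[...,1]-P[T][:,1].mean())<.16)
    print("dark",D.sum(),rect(P[D]))
    G=(h[...,0]>60)&(h[...,0]<90)&(h[...,1]>100)&(P[...,2]>.08)&(P[...,2]<.1)&(abs(P[...,0]-.45)<.25)
    print("green",G.sum(),rect(P[G]),P[G][:,2].mean())
    J=(P[...,2]>.09)&(P[...,2]<.11)&(h[...,1]<60)&(np.hypot(P[...,0]-P[T][:,0].mean(),P[...,1]-P[T][:,1].mean())<.25)
    k,l,st,ce=cv2.connectedComponentsWithStats(J.astype(np.uint8))
    for i in range(1,k):
        if st[i,4]>60: print("jar",st[i,4],rect(P[l==i]))
E
```

```text
top brass 134 104 [ 0.507 -0.179  0.1  ] [ 0.531 -0.135  0.152] [ 518.6 -157.    43.6   23.7  -88.8] [ 515.  -157.1   43.7   11.   -87.7] [ 0.5148 -0.1566  0.1444]
dark 144 [542.4 -97.9 162.8  39.7  71.2]
green 8219 [548.9 -98.2 280.9 179.3  67.7] 0.08982855511695896
jar 549 [ 491.8 -344.2   58.4   57.2   88.6]
scene brass 300 97 [ 0.51  -0.177  0.102] [ 0.531 -0.132  0.151] [ 520.2 -155.2   44.3   20.    79.7] [ 517.9 -155.1   43.1   15.5  -86.9] [ 0.52   -0.1541  0.1439]
dark 159 [553.6 -86.3 139.2  40.4  74.5]
green 1308 [554.1 -97.4 275.6 178.3  67.9] 0.0910130699153955
jar 311 [ 497.  -343.7   57.5   56.9   46.3]
jar 75 [570.8 -29.2  33.1  18.1 -52. ]
```

>>> send_rows:
  steps:
    - {"hand": 8.5, "offset": [2.8, 3.7, 0.5], "twist": [0, 0, 0.119]}
    - {"hand": 8.5, "offset": [2.8, 3.7, 0.5], "twist": [0, 0, 0.119]}
    - {"hand": 8.5, "offset": [2.8, 3.7, 0], "twist": [0, 0, 0.119]}
    - {"hand": 8.5, "offset": [2.8, 3.7, 0], "twist": [0, 0, 0.119]}
    - {"hand": 8.5, "offset": [2.8, 3.7, 0], "twist": [0, 0, 0.119]}
  squeeze: 40

```text
time: 0.72
eef_pos: [0.3775, -0.3374, 0.2628]
orientation: [[0.52, 0.854, -0.0], [0.854, -0.52, 0.001], [0.0, -0.001, -1.0]]
contact_force: [0.2, -0.5, -0.4]
opening: 0.0847
```

>>> send_rows:
  steps:
    - {"hand": 5, "offset": [2.8, 3.7, 0], "twist": [0, 0, 0.119]}
    - {"hand": 5, "offset": [2.8, 3.7, 0], "twist": [0, 0, 0.119]}
    - {"hand": 5, "offset": [2.8, 3.7, 0], "twist": [0, 0, 0.119]}
    - {"hand": 5, "offset": [2.8, 3.7, 0], "twist": [0, 0, 0.119]}
    - {"hand": 5, "offset": [2.8, 3.5, 0], "twist": [0, 0, 0.119]}

```text
time: 1.35
eef_pos: [0.5174, -0.1544, 0.2628]
orientation: [[-0.048, 0.999, -0.001], [0.999, 0.048, 0.0], [0.0, -0.001, -1.0]]
contact_force: [0.1, -0.6, 0.2]
opening: 0.0503
```

>>> send_rows:
  steps:
    - {"hand": 5, "offset": [0, 0, 0], "twist": [0, 0, 0]}
    - {"hand": 5, "offset": [0, 0, 0], "twist": [0, 0, 0]}

```text
time: 1.6
eef_pos: [0.5165, -0.1559, 0.2627]
orientation: [[-0.044, 0.999, -0.001], [0.999, 0.044, -0.0], [0.0, -0.001, -1.0]]
contact_force: [-0.0, -0.2, -0.4]
opening: 0.0504
```

Run:
```python
from h import *
from bench import *
s=get_state();print(s["time"],s["eef_pos"],s["qpos"],s["opening"],np.round(s["orientation"],3).tolist(),s["contact_force"],s["moment"])
for n in("wrist","top"):
    c=camera(n);P=cloud(c);m=brass(c)
    cv2.imwrite(f"pics/{n}1.png",c["frame"][:,:,::-1])
    B=m&(P[...,2]>.1)&(P[...,2]<.16)&(np.hypot(P[...,0]-.517,P[...,1]+.156)<.05)
    T=B&(P[...,2]>.138)
    if T.sum()>20: print(n,B.sum(),T.sum(),rect(P[B]),rect(P[T]),P[T].mean(0).round(4),P[B].min(0),P[B].max(0))
```

```text
1.6 [ 0.51649398 -0.15592961  0.26271622] [-2.59731351e+01  7.14244270e+00  9.26202417e+01 -3.60364903e-02
  8.03083943e+01 -2.84778230e+01] 0.05044795684229015 [[-0.044, 0.999, -0.001], [0.999, 0.044, -0.0], [0.0, -0.001, -1.0]] [-0.01687245 -0.16775678 -0.37613448] [-0.02899305  0.04511328 -0.01383012]
wrist 701 511 [ 517.6 -155.6   43.6   21.9   78. ] [ 517.4 -155.4   43.4   13.3  -86.9] [ 0.5166 -0.1497  0.1432] [ 0.50649422 -0.17723669  0.10500647] [ 0.52847961 -0.13355511  0.14910177]
top 47 34 [ 5.174e+02 -1.451e+02  2.180e+01  1.970e+01  1.000e-01] [ 514.5 -141.9   13.2    9.4  -89.9] [ 0.5146 -0.1416  0.1428] [ 0.50652146 -0.15496004  0.10039119] [ 0.52828345 -0.13526378  0.1452593 ]
```

View pics/wrist1.png

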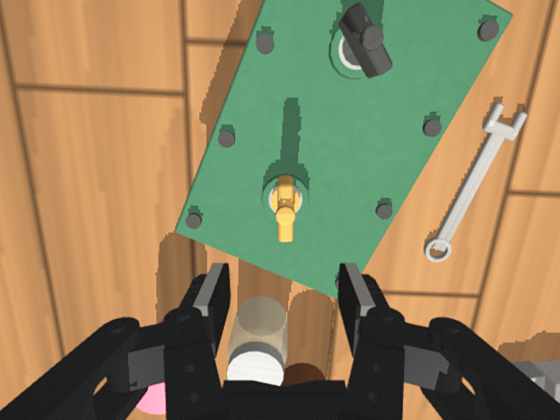

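The wrist view shows the brass wing centred at about (286,208) between the jaws, and the wing yaw matches the tool. I descend 13.0 cm.

>>> send_rows:
  steps:
    - {"hand": 5, "offset": [0.05, 0, -4], "twist": [0, 0, 0.01]}
    - {"hand": 5, "offset": [0, 0, -3.5], "twist": [0, 0, 0]}
    - {"hand": 5, "offset": [0, 0, -2.5], "twist": [0, 0, 0]}
    - {"hand": 5, "offset": [0, 0, -1.5], "twist": [0, 0, 0]}
    - {"hand": 5, "offset": [0, 0, -1], "twist": [0, 0, 0]}

```text
time: 2.33
eef_pos: [0.5172, -0.1566, 0.1379]
orientation: [[-0.053, 0.999, -0.0], [0.999, 0.053, -0.0], [-0.0, -0.0, -1.0]]
contact_force: [0.2, 0.1, 0.3]
opening: 0.0503
```

>>> send_rows:
  steps:
    - {"hand": 5, "offset": [0, 0, -0.5], "twist": [0, 0, 0]}
    - {"hand": 5, "offset": [0, 0, 0], "twist": [0, 0, 0]}
    - {"hand": 5, "offset": [0, 0, 0], "twist": [0, 0, 0]}

```text
time: 2.7
eef_pos: [0.5181, -0.1561, 0.1341]
orientation: [[-0.054, 0.999, 0.001], [0.999, 0.054, -0.001], [-0.001, 0.001, -1.0]]
contact_force: [0.7, 0.0, 0.2]
opening: 0.0499
```

```bash
cat > st.py <<'E'
from h import *
from bench import *
s=get_state();o=s["orientation"]
print(round(s["time"],2),s["eef_pos"].round(4),"yaw",np.degrees(np.arctan2(o[1][1],o[0][1])).round(2),"F",s["contact_force"].round(2),"M",s["moment"].round(3),"eff6",round(s["effort"][5],3),"op",round(s["opening"],4),"q6",round(s["qpos"][5],1))
E
python3 st.py; python3 -c "
from h import *;from bench import camera
c=camera('wrist');cv2.imwrite('pics/w2.png',c['frame'][:,:,::-1])"
```

```text
2.7 [ 0.5181 -0.1561  0.1341] yaw 3.1 F [0.67 0.02 0.23] M [ 0.001  0.035 -0.002] eff6 0.0 op 0.0499 q6 -29.0
```

View pics/w2.png

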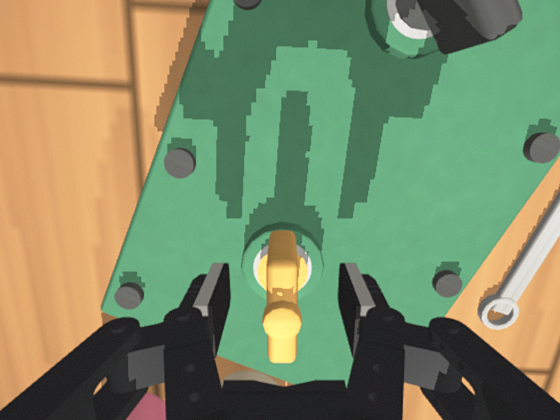

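The fingers straddle the wing symmetrically, at columns ~220 and ~350 with the wing at ~283. I close them.

>>> send_rows:
  steps:
    - {"hand": 1, "offset": [0, 0, 0], "twist": [0, 0, 0]}
    - {"hand": 1, "offset": [0, 0, 0], "twist": [0, 0, 0]}
    - {"hand": 1, "offset": [0, 0, 0], "twist": [0, 0, 0]}
    - {"hand": 1, "offset": [0, 0, 0], "twist": [0, 0, 0]}
    - {"hand": 1, "offset": [0, 0, 0], "twist": [0, 0, 0]}
  squeeze: 70

```text
time: 3.38
eef_pos: [0.5174, -0.1559, 0.1336]
orientation: [[-0.054, 0.999, -0.0], [0.999, 0.054, -0.0], [-0.0, -0.0, -1.0]]
contact_force: [-3.0, 0.1, 5.2]
opening: 0.0112
```

```bash
python3 st.py
```

```text
3.38 [ 0.5174 -0.1559  0.1336] yaw 3.09 F [-3.05  0.1   5.25] M [ 0.129  0.369 -0.017] eff6 -0.007 op 0.0112 q6 -29.0
```

>>> send_rows:
  steps:
    - {"hand": 1, "offset": [0, 0, 0], "twist": [0, 0, -0.04]}
    - {"hand": 1, "offset": [0, 0, 0], "twist": [0, 0, -0.04]}
    - {"hand": 1, "offset": [0, 0, 0], "twist": [0, 0, -0.04]}

```text
time: 3.75
eef_pos: [0.5174, -0.1559, 0.1336]
orientation: [[0.067, 0.998, -0.0], [0.998, -0.067, -0.0], [-0.0, -0.0, -1.0]]
contact_force: [-1.6, 0.4, 3.5]
opening: 0.0114
```

```bash
python3 st.py
```

```text
3.75 [ 0.5174 -0.1559  0.1336] yaw -3.85 F [-1.61  0.37  3.49] M [0.096 0.363 0.045] eff6 -0.231 op 0.0114 q6 -22.1
```

>>> send_rows:
  steps:
    - {"hand": 1, "offset": [0, 0, 0], "twist": [0, 0, -0.04]}
    - {"hand": 1, "offset": [0, 0, 0], "twist": [0, 0, -0.04]}
    - {"hand": 1, "offset": [0, 0, 0], "twist": [0, 0, -0.04]}

```text
time: 4.12
eef_pos: [0.5175, -0.156, 0.1336]
orientation: [[0.186, 0.983, 0.0], [0.983, -0.186, -0.0], [-0.0, 0.0, -1.0]]
contact_force: [-2.7, 0.3, 4.0]
opening: 0.0107
```

```bash
python3 st.py
```

```text
4.12 [ 0.5175 -0.156   0.1336] yaw -10.72 F [-2.69  0.29  4.04] M [0.039 0.374 0.008] eff6 -0.231 op 0.0107 q6 -15.2
```

>>> send_rows:
  steps:
    - {"hand": 1, "offset": [0, 0, 0], "twist": [0, 0, -0.04]}
    - {"hand": 1, "offset": [0, 0, 0], "twist": [0, 0, -0.04]}
    - {"hand": 1, "offset": [0, 0, 0], "twist": [0, 0, -0.04]}

```text
time: 4.5
eef_pos: [0.5176, -0.156, 0.1336]
orientation: [[0.302, 0.953, 0.0], [0.953, -0.302, -0.0], [-0.0, 0.0, -1.0]]
contact_force: [-1.1, -0.3, 4.5]
opening: 0.0113
```

```bash
python3 st.py
```

```text
4.5 [ 0.5176 -0.156   0.1336] yaw -17.6 F [-1.13 -0.33  4.52] M [0.025 0.327 0.034] eff6 -0.231 op 0.0113 q6 -8.3
```

Still free at 0.36 rad, with effort6 constant.

>>> send_rows:
  steps:
    - {"hand": 1, "offset": [0, 0, 0], "twist": [0, 0, -0.04]}
    - {"hand": 1, "offset": [0, 0, 0], "twist": [0, 0, -0.04]}
    - {"hand": 1, "offset": [0, 0, 0], "twist": [0, 0, -0.04]}

```text
time: 4.88
eef_pos: [0.5176, -0.156, 0.1336]
orientation: [[0.413, 0.911, 0.0], [0.911, -0.413, -0.0], [-0.0, 0.0, -1.0]]
contact_force: [-1.8, -0.8, 4.8]
opening: 0.0112
```

```bash
python3 st.py
```

```text
4.88 [ 0.5176 -0.156   0.1336] yaw -24.42 F [-1.84 -0.82  4.81] M [0.006 0.324 0.266] eff6 0.039 op 0.0112 q6 -1.5
```

>>> send_rows:
  steps:
    - {"hand": 1, "offset": [0, 0, 0], "twist": [0, 0, -0.04]}
    - {"hand": 1, "offset": [0, 0, 0], "twist": [0, 0, -0.04]}
    - {"hand": 1, "offset": [0, 0, 0], "twist": [0, 0, -0.04]}

```text
time: 5.25
eef_pos: [0.5176, -0.156, 0.1336]
orientation: [[0.519, 0.854, 0.0], [0.854, -0.519, -0.001], [-0.0, 0.001, -1.0]]
contact_force: [-1.4, -0.3, 3.8]
opening: 0.0111
```

```bash
python3 st.py
```

```text
5.25 [ 0.5176 -0.156   0.1336] yaw -31.3 F [-1.45 -0.29  3.79] M [0.033 0.31  0.317] eff6 0.046 op 0.0111 q6 5.4
```

It stiffened between yaw −17.6° and −24.4°. The target is about 0.5 rad past that, or yaw ≈ −48°.

>>> send_rows:
  steps:
    - {"hand": 1, "offset": [0, 0, 0], "twist": [0, 0, -0.04]}
    - {"hand": 1, "offset": [0, 0, 0], "twist": [0, 0, -0.04]}
    - {"hand": 1, "offset": [0, 0, 0], "twist": [0, 0, -0.04]}
    - {"hand": 1, "offset": [0, 0, 0], "twist": [0, 0, -0.04]}

```text
time: 5.75
eef_pos: [0.5177, -0.1561, 0.1336]
orientation: [[0.649, 0.761, 0.0], [0.761, -0.649, -0.001], [-0.0, 0.001, -1.0]]
contact_force: [-1.0, 0.3, 4.4]
opening: 0.0113
```

```bash
python3 st.py
```

```text
5.75 [ 0.5177 -0.1561  0.1336] yaw -40.46 F [-1.04  0.26  4.4 ] M [0.035 0.292 0.343] eff6 0.071 op 0.0113 q6 14.5
```

>>> send_rows:
  steps:
    - {"hand": 1, "offset": [0, 0, 0], "twist": [0, 0, -0.04]}
    - {"hand": 1, "offset": [0, 0, 0], "twist": [0, 0, -0.04]}
    - {"hand": 1, "offset": [0, 0, 0], "twist": [0, 0, -0.04]}

```text
time: 6.12
eef_pos: [0.5177, -0.1561, 0.1336]
orientation: [[0.735, 0.678, 0.0], [0.678, -0.735, -0.001], [-0.0, 0.001, -1.0]]
contact_force: [-1.2, 1.1, 3.2]
opening: 0.0113
```

```bash
python3 st.py; python3 -c "
from h import *;from bench import camera
c=camera('wrist');cv2.imwrite('pics/w3.png',c['frame'][:,:,::-1])"
```

```text
6.12 [ 0.5177 -0.1561  0.1336] yaw -47.32 F [-1.16  1.05  3.24] M [-0.056  0.273  0.345] eff6 0.105 op 0.0113 q6 21.4
```

View pics/w3.png

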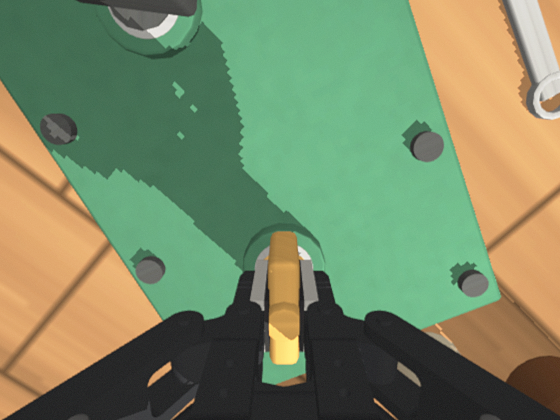

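The wing is still square in the jaws, so it did not slip. Torque is ≈0.35 N m, which means a bite of about 0.35–0.4. I let go and lift.

>>> send_rows:
  steps:
    - {"hand": 5, "offset": [0, 0, 0], "twist": [0, 0, 0]}
    - {"hand": 5, "offset": [0, 0, 0], "twist": [0, 0, 0]}
    - {"hand": 5, "offset": [0, 0, 0], "twist": [0, 0, 0]}
    - {"hand": 5, "offset": [0, 0, 0], "twist": [0, 0, 0]}
    - {"hand": 5, "offset": [0, 0, 0], "twist": [0, 0, 0]}

```text
time: 6.8
eef_pos: [0.5175, -0.1559, 0.1332]
orientation: [[0.735, 0.678, 0.0], [0.678, -0.735, 0.0], [0.0, -0.0, -1.0]]
contact_force: [-0.8, -0.6, -0.2]
opening: 0.0506
```

>>> send_rows:
  steps:
    - {"hand": 5, "offset": [0, 0, 1], "twist": [0, 0, 0]}
    - {"hand": 5, "offset": [0, 0, 2], "twist": [0, 0, 0]}
    - {"hand": 5, "offset": [0, 0, 3], "twist": [0, 0, 0]}
    - {"hand": 5, "offset": [0, 0, 4], "twist": [0, 0, 0]}
    - {"hand": 5, "offset": [0, 0, 3], "twist": [0, 0, 0]}

```text
time: 7.42
eef_pos: [0.518, -0.1561, 0.2661]
orientation: [[0.735, 0.678, 0.003], [0.678, -0.735, -0.001], [0.001, 0.003, -1.0]]
contact_force: [0.1, -0.4, -0.2]
opening: 0.0498
```

>>> send_rows:
  steps:
    - {"hand": 5, "offset": [0, 0, 0], "twist": [0, 0, 0]}
    - {"hand": 5, "offset": [0, 0, 0], "twist": [0, 0, 0]}
    - {"hand": 5, "offset": [0, 0, 0], "twist": [0, 0, 0]}

```text
time: 7.8
eef_pos: [0.5165, -0.1555, 0.2616]
orientation: [[0.735, 0.678, -0.003], [0.678, -0.735, 0.001], [-0.001, -0.003, -1.0]]
contact_force: [-0.6, 0.2, -0.2]
opening: 0.0502
```

```bash
python3 st.py
python3 - <<'E'
from h import *
from bench import *
for n in("wrist","scene"):
    c=camera(n);P=cloud(c);m=brass(c)
    cv2.imwrite(f"pics/{n}4.png",c["frame"][:,:,::-1])
    B=m&(P[...,2]>.1)&(P[...,2]<.16)&(np.hypot(P[...,0]-.517,P[...,1]+.156)<.05)
    T=B&(P[...,2]>.138);print(n,T.sum(),rect(P[T]))
    h=cv2.cvtColor(c["frame"],cv2.COLOR_RGB2HSV)
    J=(P[...,2]>.09)&(P[...,2]<.11)&(h[...,1]<60)&(np.hypot(P[...,0]-.495,P[...,1]+.344)<.08)
    if J.sum()>60: print("jar",J.sum(),rect(P[J]))
E
```

```text
7.8 [ 0.5165 -0.1555  0.2616] yaw -47.33 F [-0.63  0.15 -0.22] M [ 0.01  -0.012 -0.037] eff6 0.0 op 0.0502 q6 21.4
wrist 426 [ 518.  -156.    44.2   13.4   48.1]
jar 371 [ 515.2 -333.5   32.7   12.   -57.8]
scene 79 [ 519.1 -154.7   46.2   12.6   48.5]
jar 312 [ 496.4 -343.5   57.9   57.8  -23.8]
```

View pics/scene4.png

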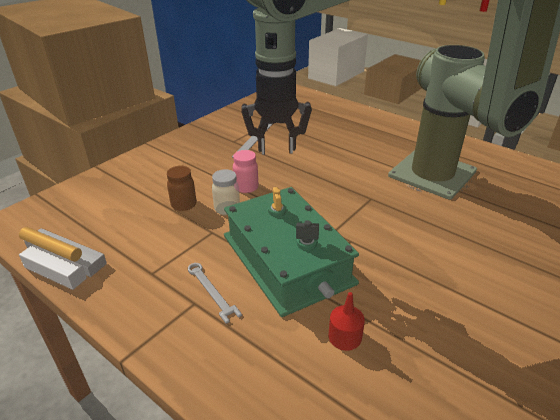

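The scene view shows the jar at (225,190), unmoved. The dark plug at (307,233) is unchanged, the brass wing at (277,200) has turned, and the gripper is clear. The wing sprang back about 5.6° (0.1 rad), as expected.

```bash
python3 -c "
from bench import *
print(close_job())"
```

```text
the job is handed in; nothing more can be done
None
```

I tightened the brass plug to an estimated bite of 0.3–0.4 rad, inside the 0.15–0.75 snug range. I then let go and handed the job in at about 8 s; no verdict is reported.

- **Tightening:** The plug ran free for about 0.4 rad, then stiffened. I turned it roughly 0.45–0.5 rad past that point, where the torque was about 0.35 N m. On release the wing sprang back about 0.1 rad, as the task said it would.
- **Last checks:** The jar measured within 1 mm of its first position in the same camera. The gripper hangs clear of the plug with no contact force. The dark plug looks unchanged in the final picture, but I did not measure its angle.
- **Disagreement:** The wrist view's jar fit came out about 20 mm off, because that camera saw only a sliver of the lid (33 x 12 mm). I went by the scene camera instead.

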